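Find the fullest change tin

TASK

The three matching tins in the wooden chest on the laundry counter collect coins found in pockets: fold the chest's stiff cover up so that it stands straight up, then heft the tins to find the heaviest. Finish while holding the heaviest tin upright and still in the gripper, its underside at least 10 cm above the chest's rim, with the cover still straight up and the two lighter tins standing on the chest's floor. Never tip a tin over, and leave everything else on the counter where it stands.

Things in the scene. Friction and masses are not known exactly. Their poses are not given: they have to be found in the camera images.
- chest: fixed open wooden chest, outside 362 mm (its x) x 162 mm (its y) x 70 mm tall, walls and floor 6 mm thick, so the rim is 70 mm above the counter and the inner floor 6 mm. Origin: centre of its underside. The tins stand in a row along its x axis, about 100 mm apart, up to 20 mm off the middle line. The cover is hinged along the rim of its +y long side
- cover (a joint): angle of the chest's cover (rad): 0 shut (level), 1.571 straight up, stop at 1.95; starts ajar. The hinge is stiff: the cover stays where it is left and takes about 4 to 6 N at the grip bar. Hinge axis: parallel to the chest's x, at y = +81 mm, z = 75 mm in the chest's frame. The cover is a pale wooden panel 362 mm long, 8 mm thick, 166 mm from hinge to free edge
- cover_grip (a point): centre of the cover's grip bar, 158 mm from the hinge: round steel bar, 12 mm thick, parallel to the hinge, 160 mm of it free, spanning a hand hole 160 x 46 mm cut into the free edge (32 mm gap between bar and panel). Can be pinched from above across the bar; it turns in the fingers as the cover swings. x along the bar, -y from hinge to bar
- tin_1: closed round tin, blue with a yellow band and a steel lid, 50 mm in diameter, 58 mm tall, standing in the chest; outwardly identical to the other two. Origin: centre of its underside, z up. Weighs between 120 and 530 g; one of the three is at least 150 g heavier than either other, and they are placed at random
- tin_2: closed round tin, blue with a yellow band and a steel lid, 50 mm in diameter, 58 mm tall, standing in the chest; outwardly identical to the other two. Origin: centre of its underside, z up. Weighs between 120 and 530 g; one of the three is at least 150 g heavier than either other, and they are placed at random
- tin_3: closed round tin, blue with a yellow band and a steel lid, 50 mm in diameter, 58 mm tall, standing in the chest; outwardly identical to the other two. Origin: centre of its underside, z up. Weighs between 120 and 530 g; one of the three is at least 150 g heavier than either other, and they are placed at random
- detergent: bystander to leave alone: white detergent bottle with a blue cap, 84 mm across, 230 mm tall; origin: centre of its underside
- softener: bystander to leave alone: green softener bottle, 68 mm across, 190 mm tall; origin: centre of its underside
- booster_jar: bystander to leave alone: white jar with a red cap, 80 mm across, 100 mm tall; origin: centre of its underside
- peg_bin: bystander to leave alone: open yellow bin with clothes pegs in it, 120 x 160 mm, 70 mm tall; origin: centre of its underside
- scrub_brush: bystander to leave alone: brush with a wooden handle and a grey end, lying on the counter, under 50 mm tall; origin: a point of it at counter height
- mug: bystander to leave alone: blue mug, 80 mm across, 90 mm tall; origin: centre of its underside
- soap_dish: bystander to leave alone: green soap fixed on a white dish, 110 x 75 mm, 38 mm tall; origin: centre of its underside
There are look-alikes about, which are no part of the job. What is shaped like the tin_3 but turquoise is not meant.

How it is judged:
By the outcome, as a careful person would: the job done as asked, in the order asked, and still so for the second after the job is handed in, while the arm keeps its last pose, push and grip.
It also fails if it takes over 72 s, if anything falls off the work surface, if the arm or the gripper's body presses on something with over 40 N, if the wrist force passes 120 N, or if a joint passes its speed limit or range.

ROBOT

A 6-joint arm with a two-finger parallel gripper is mounted at the origin on the work surface. World frame = base frame: x ahead of the robot, y to its left, z up, the work surface at z = 0. Lengths are in m, angles in rad, forces in N, time in s.
With the tool pointing down it reaches from about 0.375 to 0.9 m from the base axis. Payload 3.1 kg.
Tool frame: the origin (TCP) lies at the very end of the fingers, on their centre line; the grasp point (between the pads) lies 19 mm behind it; z points along the fingers, y is the line along which they close (so a half turn about z gives the same grasp; the last joint's range is limited). The gripper opens to 85 mm and grips with 20 to 120 N. Pads are 22 mm wide; open, the fingers measure 114 mm over their backs; the gripper's body (76 mm by 85 mm) begins 54 mm behind the grasp point. The pads swing forward as they close: fully open they stand 13 mm farther back than shut.
Start: joints at [-1.5, 0.527, 1.433, -0, 1.181, -0.178], TCP at [0.154, -0.606, 0.231] pointing down, gripper open.
Joint ranges: [-3.08, 3.08], [-0.75, 2.2], [0.22, 2.44], [-1.43, 4.57], [0, 2.65], [-2.85, 2.85]. Speed limits (rad/s): [2.79, 2.79, 3.14, 3.14, 3.14, 3.14].

INTERFACE

Orientations are given as a unit quaternion [x, y, z, w].
In Python, from station import sense, snapshot, camera_params, sign_off gives the robot as it stands.
- The arm moves only by the shell command python3 -m handwheel 'ROWS' [OPENING] [FORCE]. ROWS is JSON, a list that holds one entry, the list of rows, each a list of 4 numbers: the shift along the tool's x, y, z in units of 25 mm (1.0 is 25 mm), then the turn about the tool's z in units of 6 degrees (1.0 is 6 degrees). A call has 1 to 20 rows; each row shifts and turns the commanded pose from where the row before left it, along the tool's axes as they then stand; what a row does not reach is not made up. A row lasts 1/8 s, in which the tool goes at most 62.5 mm and 10.7 degrees, less where a joint would pass 70% of its speed; a pose out of reach is approached as far as the arm can. A call is refused whole if a number of a shift passes 1 or a number of a turn 1, either way. A call with a gripper value outside its range is refused whole. OPENING is the finger opening in mm, from 0 to 85.4, set as the call begins (- or left out, the last holds). The fingers move at their own pace and stop on an object; FORCE is the grip in N (left out, the last holds). Time passes only in rows, so rows that do not move let the fingers close. It gives the time, the measured TCP pose, the force, the opening and the grip force at its end, in the units of the state.
- sense(): the state, without advancing time (a new reading comes with each control period).
- snapshot(name): name is "side" or "top"; returns (picture, depth): 384x512x3 uint8, red, green, blue; 384x512 float32, m along the optical axis (not along the pixel's ray), 0 where there is no reading.
- camera_params(name): a dict with "mtx" (3x3 intrinsics, pixels), "extrinsics" (4x4, takes a point from camera to world coordinates). Camera axes: x right, y up, looking along -z (the intrinsics and any distortion apply to the point x, -y, -z); pixel columns grow to the right and rows downward; lengths in m; the calibration is good to about 2 mm. A picture is of the moment at which its call begins. camera_params takes no time and is no camera call.
- sign_off(): hands the job in; it is judged then, once.
The state is a dict: "t": time; "q": joint angles; "qd": joint speeds; "tau": joint torques, N m; "tcp_pos": TCP position; "tool_rot": TCP orientation; "force": force on the tool from outside, world axes, zero at the start; "ft_torque": the same for the moment, N m; "finger_gap": opening from 0.0 (shut) to 1.0 (fully open); "gripper_force": force on a finger pad.
Only numpy, scipy, OpenCV 4.12 (cv2) and the standard library are available. Lean on these libraries where they do the work, as an engineer would, in place of code of your own. Each camera call takes 0.05 s, during which the arm holds its last target. There are 200 camera calls.

## Working session

There is one attempt and no reset: what is moved stays moved. The work goes in short steps, Python scripts to look and compute and a shell command to move; the robot and the scene stay as the last step left them, time stands still between calls to the robot, and variables do not carry over. Pictures are saved under pics/ and viewed, at most 10 in all, crops included, and the job is handed in when it is done.

```bash
mkdir -p pics; ls; cat > h.py <<'E'
import numpy as np, cv2
from station import sense, snapshot, camera_params
def grab(n,tag):
    p,d=snapshot(n); np.save(f'pics/{tag}_d.npy',d); cv2.imwrite(f'pics/{tag}_raw.png',p[:,:,::-1]); return p,d
def world(n,d,u,v,z=None):
    c=camera_params(n); K=np.array(c['mtx']); T=np.array(c['extrinsics'])
    r=np.array([(u-K[0,2])/K[0,0],-(v-K[1,2])/K[1,1],-1.])
    if z is None: s=d[int(v),int(u)]
    else: s=(z-T[2,3])/(T[:3,:3]@r)[2]
    return T[:3,:3]@(r*s)+T[:3,3]
E
python3 - <<'E'
from h import *
for n in('top','side'):
    p,d=grab(n,n+'0'); cv2.imwrite(f'pics/{n}0.png',cv2.resize(p[:,:,::-1],(800,600)))
    print(camera_params(n))
print(sense())
E
```

```text
pics
{'mtx': array([[477.31625106,   0.        , 263.11987904],
       [  0.        , 477.31625106, 189.77305968],
       [  0.        ,   0.        ,   1.        ]]), 'extrinsics': array([[-0.01632059,  0.98350069, -0.1801667 ,  0.19737034],
       [-0.99984442, -0.01725896, -0.00364187, -0.02650307],
       [-0.00669127,  0.18007923,  0.98362935,  1.61856345],
       [ 0.        ,  0.        ,  0.        ,  1.        ]])}
{'mtx': array([[383.79418785,   0.        , 255.33414648],
       [  0.        , 383.79418785, 190.67503883],
       [  0.        ,   0.        ,   1.        ]]), 'extrinsics': array([[ 9.64689519e-01,  1.33271966e-01, -2.27184320e-01,
         2.29708037e-01],
       [-2.63389330e-01,  4.89557882e-01, -8.31239521e-01,
        -9.22275747e-01],
       [ 4.38949105e-04,  8.61725979e-01,  5.07373772e-01,
         6.29496841e-01],
       [ 0.00000000e+00,  0.00000000e+00,  0.00000000e+00,
         1.00000000e+00]])}
{'t': 0.1, 'q': array([-1.50049784e+00,  5.28374062e-01,  1.43377041e+00, -9.21520594e-07,
        1.18140575e+00, -1.78511391e-01]), 'qd': array([-2.89051531e-04, -2.09157623e-03, -4.37137720e-03,  5.33989264e-05,
       -4.04119859e-04,  3.14714782e-04]), 'tau': array([-3.97359863e-04, -4.43304563e+01, -1.78586966e+01, -2.63303627e-04,
        3.88209548e-03, -1.89381541e-05]), 'tcp_pos': array([ 0.15388222, -0.60509733,  0.23043214]), 'tool_rot': array([ 9.92271184e-01,  1.24084408e-01,  5.25070793e-05, -9.77372089e-04]), 'force': array([ 0.38564907, -0.30080147, -0.27498063]), 'ft_torque': array([-0.02122626,  0.02806312,  0.0328555 ]), 'gripper_force': 0.0, 'finger_gap': 0.9980719435300668}
```

View pics/top0.png

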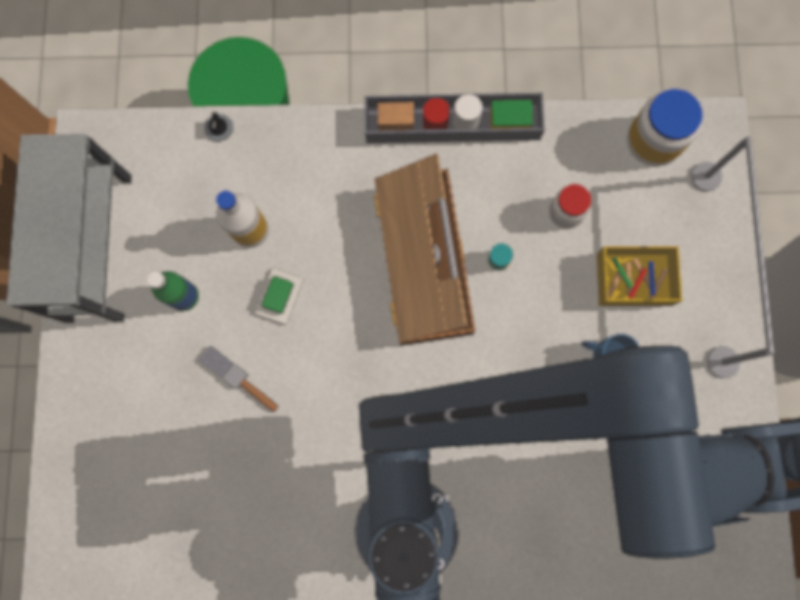

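View pics/side0.png

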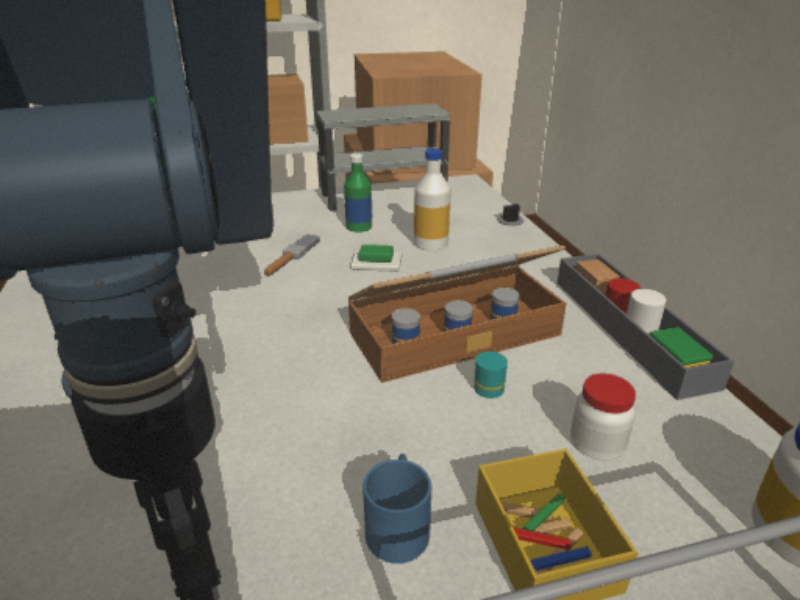

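Top view: the chest is at about (425,250), with the cover's free edge and bar facing right at (448,238) and the hinge on the left. The rail stands on the right at (750,250). 

Side view: candidates for "tin" are (406,325), (458,317) and (505,303), all blue inside the chest and so the ones wanted. The turquoise one at (490,375) outside the chest is the look-alike.

```bash
python3 - <<'E'
from h import *
a=cv2.imread('pics/top0_raw.png')[90:230,230:330]; b=cv2.imread('pics/side0_raw.png')[150:255,215:370]
A=cv2.resize(a,None,fx=4,fy=4,interpolation=cv2.INTER_CUBIC)
B=cv2.resize(b,None,fx=5,fy=5,interpolation=cv2.INTER_CUBIC)
cv2.imwrite('pics/topc.png',A);cv2.imwrite('pics/sidec.png',B)
E
```

```text
(no output)
```

View pics/topc.png

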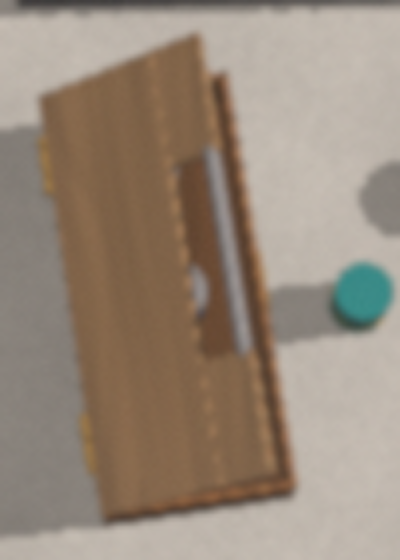

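View pics/sidec.png

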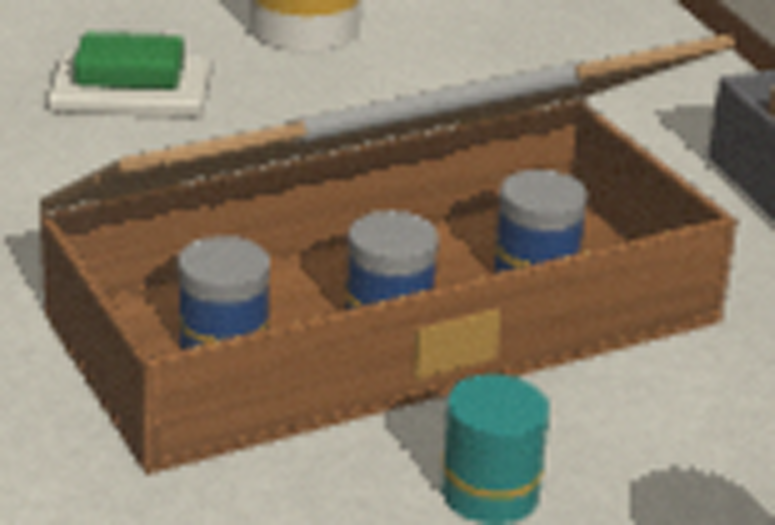

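Top crop: bar from (212,150) to (243,350), front rim corners about (222,76) and (294,490). Side crop: tin lids at (223,255), (393,230) and (543,188), bar from (303,130) to (580,75), front rim corners (148,358) and (735,220), and the turquoise one is clearly outside the chest.

```bash
python3 - <<'E'
from h import *
np.set_printoptions(precision=4,suppress=True)
ds=np.load('pics/side0_d.npy');dt=np.load('pics/top0_d.npy')
S=lambda x,y,z=None:world('side',ds,215+x/5,150+y/5,z)
T=lambda x,y,z=None:world('top',dt,230+x/4,90+y/4,z)
print('rim side',S(148,360,.07),S(735,222,.07),S(43,210,.07))
print('rim top',T(222,76,.07),T(294,490,.07))
print('rim rear hinge top',T(105,520,.075),T(40,98,.075))
for p in((223,255),(393,230),(543,188)): print('tin',S(*p),S(*p,.064))
print('bar side',S(303,132),S(580,77),S(440,102)); print('bar top',T(213,160),T(242,345),T(227,250))
print('turq',T(362,293))
# plane of the cover, depth
print('cover',T(100,300),T(160,300),T(200,450),T(100,150),T(180,100))
for p in ((205,450,),(130,470),(190,60),(195,40)):print(T(*p))
E
```

```text
rim side [ 0.4131 -0.1488  0.07  ] [ 0.7658 -0.1049  0.07  ] [0.3908 0.011  0.07  ]
rim top [ 0.759  -0.1015  0.07  ] [ 0.4032 -0.1515  0.07  ]
rim rear hinge top [0.3806 0.0032 0.075 ] [0.7406 0.0533 0.075 ]
tin [ 0.4791 -0.0549  0.0649] [ 0.4795 -0.0534  0.064 ]
tin [ 0.5794 -0.0541  0.0647] [ 0.5798 -0.0531  0.064 ]
tin [ 0.681  -0.0325  0.0647] [ 0.6816 -0.0314  0.064 ]
bar side [ 0.5036 -0.1138  0.1696] [ 0.6656 -0.0923  0.1687] [ 0.583  -0.0996  0.1687]
bar top [ 0.6523 -0.0877  0.1735] [ 0.5032 -0.1065  0.1731] [ 0.5815 -0.0973  0.1641]
turq [ 0.5712 -0.2152  0.0542]
cover [0.5592 0.0044 0.0957] [ 0.5497 -0.0443  0.1323] [ 0.4278 -0.0735  0.1332] [0.6842 0.0025 0.1049] [ 0.7082 -0.0631  0.1562]
[ 0.4261 -0.077   0.1437]
[ 0.4177 -0.0179  0.0998]
[ 0.7385 -0.0716  0.1649]
[ 0.7547 -0.0759  0.1663]
```

```bash
python3 - <<'E'
from h import *
np.set_printoptions(precision=3,suppress=True)
ds=np.load('pics/side0_d.npy');dt=np.load('pics/top0_d.npy')
k=512/800
print('top')
for p in [(375,410),(375,440),(500,395),(500,440),(600,370),(640,360),(680,360),(690,430),(620,400),(620,440),(620,500),(640,545),(700,545),(710,480),(710,510),(760,430),(760,470),(770,510),(760,535)]: print(p,world('top',dt,p[0]*k,p[1]*k))
print('side')
for p in [(10,110),(10,250),(100,110),(100,180),(100,260),(190,200),(200,245),(265,230),(265,100),(150,160),(160,280),(60,300),(170,270),(100,350),(205,410),(90,430),(140,450),(150,490),(190,480),(190,560),(205,590)]: print(p,world('side',ds,p[0]*k,p[1]*k))
E
```

```text
top
(375, 410) [0.237 0.042 0.348]
(375, 440) [0.187 0.043 0.341]
(500, 395) [ 0.244 -0.136  0.643]
(500, 440) [ 0.187 -0.135  0.633]
(600, 370) [ 0.262 -0.229  0.798]
(640, 360) [ 0.27  -0.265  0.827]
(680, 360) [ 0.269 -0.309  0.823]
(690, 430) [ 0.196 -0.315  0.818]
(620, 400) [ 0.229 -0.245  0.814]
(620, 440) [ 0.186 -0.245  0.803]
(620, 500) [ 0.123 -0.244  0.79 ]
(640, 545) [ 0.08  -0.256  0.811]
(700, 545) [ 0.081 -0.313  0.827]
(710, 480) [ 0.141 -0.35   0.769]
(710, 510) [ 0.113 -0.334  0.804]
(760, 430) [ 0.194 -0.482  0.613]
(760, 470) [ 0.144 -0.459  0.651]
(770, 510) [ 0.092 -0.484  0.613]
(760, 535) [-0.022 -0.736  0.002]
side
(10, 110) [ 0.132 -0.607  0.565]
(10, 250) [ 0.125 -0.642  0.511]
(100, 110) [ 0.171 -0.614  0.564]
(100, 180) [ 0.169 -0.64   0.539]
(100, 260) [ 0.155 -0.619  0.491]
(190, 200) [ 0.205 -0.643  0.527]
(200, 245) [ 0.205 -0.634  0.5  ]
(265, 230) [ 0.255 -0.038  0.246]
(265, 100) [ 0.27  -0.159  0.468]
(150, 160) [ 0.191 -0.637  0.546]
(160, 280) [ 0.182 -0.625  0.479]
(60, 300) [ 0.136 -0.633  0.479]
(170, 270) [ 0.188 -0.624  0.484]
(100, 350) [ 0.148 -0.638  0.45 ]
(205, 410) [ 0.189 -0.62   0.384]
(90, 430) [ 0.129 -0.633  0.394]
(140, 450) [ 0.154 -0.642  0.382]
(150, 490) [ 0.152 -0.64   0.347]
(190, 480) [ 0.172 -0.624  0.333]
(190, 560) [ 0.171 -0.675  0.321]
(205, 590) [ 0.175 -0.677  0.294]
```

```bash
python3 - <<'E'
from h import *
from scipy.spatial.transform import Rotation as R
np.set_printoptions(precision=3,suppress=True)
dt=np.load('pics/top0_d.npy');k=512/800
for p in [(748,145),(753,200),(758,250),(768,340),(745,360),(725,162),(705,178),(722,360),(615,345)]:
    u,v=int(p[0]*k),int(p[1]*k); w=dt[v-2:v+3,u-2:u+3]; 
    d2=np.full_like(dt,w[w>0].min()); print(p,world('top',d2,u,v))
print(R.from_quat(sense()['tool_rot']).as_matrix())
E
```

```text
(748, 145) [ 0.746 -0.686  0.227]
(753, 200) [ 0.629 -0.681  0.233]
(758, 250) [ 0.53  -0.685  0.23 ]
(768, 340) [ 0.359 -0.686  0.228]
(745, 360) [ 0.331 -0.681  0.131]
(725, 162) [ 0.747 -0.683  0.129]
(705, 178) [ 0.75  -0.681  0.023]
(722, 360) [ 0.341 -0.679  0.031]
(615, 345) [ 0.38  -0.458  0.01 ]
[[ 0.969  0.246 -0.   ]
 [ 0.246 -0.969  0.002]
 [ 0.    -0.002 -1.   ]]
```

```bash
python3 -m handwheel '[[[0,0,-1,0.55],[0,0,-1,0.55],[1,-0.9,0,0],[1,-0.9,0,0],[1,-0.9,0,0],[1,-0.9,0,0],[1,-0.9,0,0],[1,-0.9,0,0],[1,-0.9,0,0],[1,-0.9,0,0],[1,-0.9,0,0],[1,-0.9,0,0],[1,-0.9,0,0],[1,-0.9,0,0],[1,-0.9,0,0],[1,-0.9,0,0],[1,-0.9,0,0],[1,-0.9,0,0],[1,-0.9,0,0],[0.5,-0.5,0,0]]]' 26 60
cat >> h.py <<'E'
from scipy.spatial.transform import Rotation as R
np.set_printoptions(precision=4,suppress=True)
def to(x,y,z,yaw=7.6):
    s=sense(); M=R.from_quat(s['tool_rot']).as_matrix(); psi=np.degrees(np.arctan2(M[1,0],M[0,0]))
    print('t',s['t'],'tcp',s['tcp_pos'],'psi',psi,'F',s['force'],'gap',s['finger_gap'],s['gripper_force'],'units',M.T@(np.array([x,y,z])-s['tcp_pos'])/.025,'turn',(psi-yaw)/6)
E
python3 -c "
from h import *
to(.583,-.101,.153)"
```

```text
t: 2.6
tcp_pos: [0.5354, -0.1547, 0.2809]
tool_rot: [0.998, 0.068, -0.0, -0.0]
force: [0.2, -0.1, -0.2]
finger_gap: 0.308
gripper_force: 0.0
t 2.6 tcp [ 0.5354 -0.1547  0.2809] psi 7.74514724219948 F [ 0.2233 -0.1002 -0.212 ] gap 0.3075132924197854 0.0 units [ 2.1794 -1.868   5.1147] turn 0.02419120703324677
```

```bash
python3 -m handwheel '[[[0.75,-0.65,0.2,0],[0.75,-0.65,0.6,0],[0.7,-0.67,0.6,0],[0,0,0.6,0],[0,0,0.6,0],[0,0,0,0]]]'
python3 - <<'E'
from h import *
to(.583,-.0985,.150)
p,d=grab('side','s1');cv2.imwrite('pics/s1.png',cv2.resize(p[110:230,215:375][:,:,::-1],None,fx=5,fy=5,interpolation=cv2.INTER_CUBIC))
E
```

```text
t: 3.35
tcp_pos: [0.5813, -0.1003, 0.2147]
tool_rot: [0.998, 0.066, -0.002, -0.001]
force: [0.2, -0.2, 0.3]
finger_gap: 0.303
gripper_force: 0.0
t 3.35 tcp [ 0.5813 -0.1003  0.2147] psi 7.594248315659229 F [ 0.2091 -0.1658  0.2925] gap 0.3034604741382287 0.0 units [ 0.0865 -0.059   2.5891] turn -0.0009586140567951299
```

View pics/s1.png

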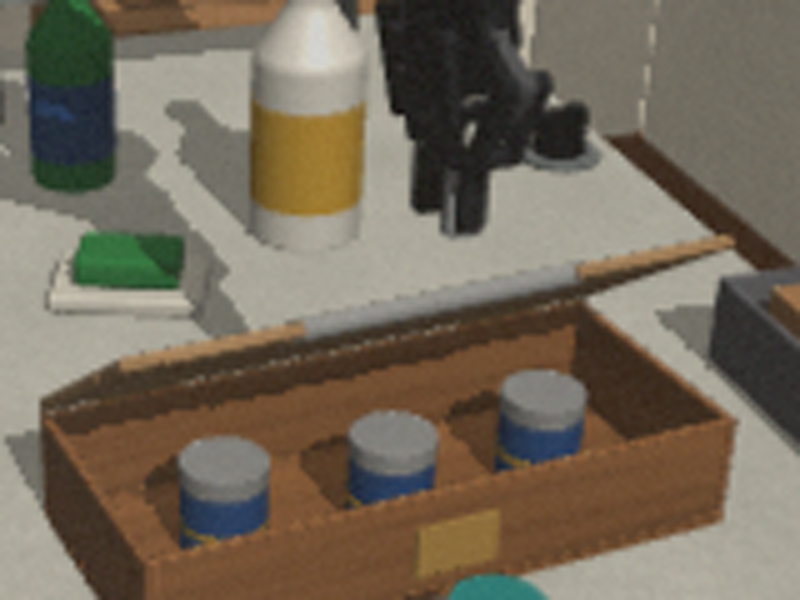

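The picture shows the fingers at (450,210) directly above the bar's middle at (440,300), one on each side, so I descend and pinch.

```bash
python3 -m handwheel '[[[0.05,-0.06,0.5,0],[0,0,0.5,0],[0,0,0.5,0],[0,0,0.5,0],[0,0,0.55,0],[0,0,0,0]]]'; python3 -m handwheel '[[[0,0,0,0],[0,0,0,0],[0,0,0,0],[0,0,0,0]]]' 0 60; python3 -c "
from h import *
to(.583,-.0985,.150)"
```

```text
t: 4.15
tcp_pos: [0.5829, -0.0978, 0.151]
tool_rot: [0.998, 0.067, -0.001, -0.001]
force: [0.1, 0.5, 1.2]
finger_gap: 0.306
gripper_force: 0.0
t: 4.65
tcp_pos: [0.5832, -0.0953, 0.1517]
tool_rot: [0.998, 0.066, -0.001, -0.003]
force: [1.6, 6.3, -5.3]
finger_gap: 0.114
gripper_force: 58.4
t 4.65 tcp [ 0.5832 -0.0953  0.1517] psi 7.60887617852884 F [ 1.624   6.2825 -5.3261] gap 0.11397530650079203 58.35564136505127 units [-0.025   0.128   0.0678] turn 0.0014793630881400806
```

```bash
for i in 1; do python3 -m handwheel '[[[0,-0.35,-0.45,0],[0,-0.45,-0.48,0],[0,0,0,0]]]'; python3 -m handwheel '[[[0,-0.5,-0.43,0],[0,-0.54,-0.38,0],[0,0,0,0]]]';  done; python3 -c "
from h import *
to(.583,-.0985,.150)"
```

```text
t: 5.03
tcp_pos: [0.5804, -0.0753, 0.1763]
tool_rot: [0.998, 0.067, -0.001, -0.002]
force: [1.1, 7.6, -4.5]
finger_gap: 0.114
gripper_force: 59.1
t: 5.4
tcp_pos: [0.5769, -0.05, 0.1972]
tool_rot: [0.998, 0.067, -0.0, -0.001]
force: [1.1, 6.4, -7.9]
finger_gap: 0.113
gripper_force: 59.1
t 5.4 tcp [ 0.5769 -0.05    0.1972] psi 7.71020248182832 F [ 1.0529  6.3669 -7.9409] gap 0.11301939733966128 59.13857460021973 units [-0.0191  1.9589  1.883 ] turn 0.01836708030472008
```

```bash
python3 -m handwheel '[[[0,-0.57,-0.33,0],[0,-0.6,-0.27,0],[0,-0.63,-0.2,0],[0,0,0,0]]]'; python3 -m handwheel '[[[0,-0.65,-0.14,0],[0,-0.55,-0.06,0],[0,0,0,0],[0,0,0,0]]]'; python3 - <<'E'
from h import *
to(.583,-.0985,.150)
p,d=grab('side','s2');cv2.imwrite('pics/s2.png',cv2.resize(p[70:250,200:400][:,:,::-1],None,fx=3.3,fy=3.3,interpolation=cv2.INTER_CUBIC))
E
```

```text
t: 5.9
tcp_pos: [0.5711, -0.0065, 0.2175]
tool_rot: [0.998, 0.068, -0.0, -0.0]
force: [-3.6, 1.4, -2.2]
finger_gap: 0.111
gripper_force: 59.3
t: 6.4
tcp_pos: [0.5673, 0.0212, 0.223]
tool_rot: [0.998, 0.067, -0.0, 0.001]
force: [-5.0, -1.3, 1.2]
finger_gap: 0.107
gripper_force: 58.9
t 6.4 tcp [0.5673 0.0212 0.223 ] psi 7.675658612383298 F [-4.9696 -1.2862  1.1665] gap 0.10730928466206942 58.90229880809784 units [-0.0169  4.8243  2.9273] turn 0.012609768730549753
```

View pics/s2.png

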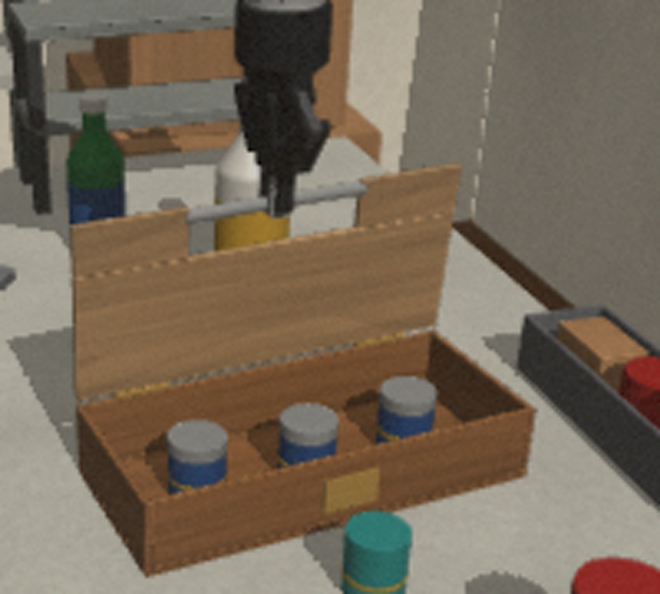

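The cover stands nearly upright, held at the bar (275,195). The three tins are undisturbed at (197,440), (308,430) and (407,400). I fit the panel plane to measure the angle.

```bash
cat >> h.py <<'E'
def cover(d,poly):
    m=np.zeros(d.shape,np.uint8); cv2.fillPoly(m,[np.array(poly,np.int32)],1)
    P=np.array([world('side',d,u,v) for v,u in np.argwhere((m>0)&(d>0))])
    c=np.median(P,0)
    for _ in range(3):
        n=np.linalg.svd(P-P.mean(0),full_matrices=False)[2][2]; r=(P-P.mean(0))@n; P=P[abs(r)<2.5*r.std()+1e-4]
    if n[1]>0:n=-n
    e=np.degrees(np.arctan2(n[2],-n[1])) # + : leaning past vertical
    print('cover angle',90+e,'n',n,'yaw',np.degrees(np.arctan2(n[0],-n[1])),'rms',r.std(),len(P),'c',P.mean(0))
E
python3 - <<'E'
from h import *
d=np.load('pics/s2_d.npy'); q=lambda a:[(200+x/3.3,70+y/3.3) for x,y in a]
cover(d,q([(92,288),(428,238),(422,320),(92,385)]))
E
```

```text
cover angle 85.49152828717672 n [ 0.1354 -0.9877 -0.0779] yaw 7.808204486357231 rms 0.0015022114376970813 2740 c [0.5519 0.0229 0.1358]
```

```bash
python3 -m handwheel '[[[0,-0.25,-0.02,0],[0,-0.27,-0.01,0],[0,0,0,0],[0,0,0,0]]]'; python3 - <<'E'
from h import *
p,d=grab('side','s3'); q=lambda a:[(200+x/3.3,70+y/3.3) for x,y in a]
cover(d,q([(92,288),(428,238),(422,320),(92,385)]))
to(.583,-.0985,.15)
E
```

```text
t: 6.95
tcp_pos: [0.5658, 0.0329, 0.2239]
tool_rot: [0.998, 0.067, -0.0, 0.002]
force: [-4.7, -4.5, 1.1]
finger_gap: 0.112
gripper_force: 58.6
cover angle 89.81313758578588 n [ 0.1359 -0.9907 -0.0032] yaw 7.813387434441251 rms 0.0016068274445125634 2735 c [0.5537 0.0276 0.1333]
t 7.0 tcp [0.5658 0.0329 0.2238] psi 7.67551109097925 F [-5.1952 -4.9199  2.6073] gap 0.11245764703586697 58.637380599975586 units [-0.0183  5.2893  2.9738] turn 0.012585181829875077
```

```bash
python3 -m handwheel '[[[0,0,0,0],[0,0,0,0],[0,0,-0.3,0],[0,0,-0.7,0],[0,0,-1,0],[0,0,-1,0],[0,0,0,0]]]' 28; python3 - <<'E'
from h import *
p,d=grab('side','s4'); q=lambda a:[(200+x/3.3,70+y/3.3) for x,y in a]
cover(d,q([(92,288),(428,238),(422,320),(92,385)]))
ii=[(u,v) for v in range(170,225) for u in range(240,340)]
W=np.array([world('side',d,u,v) for u,v in ii]); 
c=np.array([p[v,u].astype(int) for u,v in ii]); grey=(c.max(1)-c.min(1))<25
for x0,y0 in((.4795,-.0534),(.5798,-.0531),(.6816,-.0314)):
    m=(np.hypot(W[:,0]-x0,W[:,1]-y0)<.04)&(abs(W[:,2]-.064)<.005)&grey; Q=W[m]
    (cx,cy),r=cv2.minEnclosingCircle(Q[:,:2].astype(np.float32)); print(m.sum(),Q.mean(0),cx,cy,r,Q[:,:2].min(0),Q[:,:2].max(0))
to(.58,-.053,.15)
E
```

```text
t: 7.88
tcp_pos: [0.5678, 0.0347, 0.2994]
tool_rot: [0.998, 0.067, 0.003, 0.0]
force: [-0.1, 0.1, 0.1]
finger_gap: 0.333
gripper_force: 0.0
cover angle 89.82994123074567 n [ 0.1358 -0.9907 -0.0029] yaw 7.806558582016602 rms 0.0015973144677259399 2737 c [0.5531 0.0275 0.1334]Traceback (most recent call last):
  File "<stdin>", line 5, in <module>
  File "h.py", line 6, in world
    c=camera_params(n); K=np.array(c['mtx']); T=np.array(c['extrinsics'])
ValueError: time passes only in moves, steps and waits
```

```bash
cat >> h.py <<'E'
_cp=camera_params; _c={}
def camera_params(n):
    if n not in _c:_c[n]=_cp(n)
    return _c[n]
E
cat > tins.py <<'E'
from h import *
p=cv2.imread('pics/s4_raw.png');d=np.load('pics/s4_d.npy')
ii=[(u,v) for v in range(170,225) for u in range(240,340)]
W=np.array([world('side',d,u,v) for u,v in ii]); 
c=np.array([p[v,u].astype(int) for u,v in ii]); grey=(c.max(1)-c.min(1))<25
for x0,y0 in((.4795,-.0534),(.5798,-.0531),(.6816,-.0314)):
    m=(np.hypot(W[:,0]-x0,W[:,1]-y0)<.04)&(abs(W[:,2]-.064)<.005)&grey; Q=W[m]
    (cx,cy),r=cv2.minEnclosingCircle(Q[:,:2].astype(np.float32)); print(m.sum(),Q.mean(0),cx,cy,r,Q[:,:2].min(0),Q[:,:2].max(0))
to(.58,-.053,.15)
E
python3 tins.py
```

```text
160 [ 0.4762 -0.0626  0.0648] 0.47628211975097656 -0.059693582355976105 0.025626113638281822 [ 0.4527 -0.0845] [ 0.5007 -0.0355]
153 [ 0.5756 -0.0608  0.0648] 0.5775450468063354 -0.05785635858774185 0.025226881727576256 [ 0.5531 -0.0819] [ 0.6013 -0.0334]
144 [ 0.6769 -0.0384  0.065 ] 0.6788317561149597 -0.03653363510966301 0.02512267790734768 [ 0.6544 -0.06  ] [ 0.7028 -0.0128]
t 7.925 tcp [0.5667 0.0348 0.2978] psi 7.663487701716897 F [-0.2635 -0.1884 -0.7341] gap 0.32539307831301945 0.0 units [0.0448 3.548  5.9117] turn 0.010581283619482887
```

```bash
python3 -m handwheel '[[[-0.07,0.93,0,0],[0,0.95,0,0],[0,0.95,0,0],[0,0.9,0.4,0],[0,0,1,0],[0,0,1,0],[0,0,1,0],[0,0,1,0],[0,0,1,0],[0,0,0.6,0],[0,0,0,0],[0,0,0,0]]]' 70 50;  python3 -c "
from h import *
to(.5775,-.0578,.022)"
```

```text
t: 9.43
tcp_pos: [0.5773, -0.0583, 0.1473]
tool_rot: [0.998, 0.067, 0.001, 0.0]
force: [-0.0, -0.6, 0.1]
finger_gap: 0.823
gripper_force: 0.0
t 9.425 tcp [ 0.5773 -0.0583  0.1473] psi 7.651913662744599 F [-0.0055 -0.5773  0.149 ] gap 0.8226967879766518 0.0 units [ 0.0058 -0.0196  5.0121] turn 0.00865227712409992
```

```bash
python3 -m handwheel '[[[0,0,0.8,0],[0,0,0.8,0],[0,0,0.8,0],[0,0,0.8,0],[0,0,0.8,0],[0,0,0.6,0],[0,0,0.4,0],[0,0,0,0]]]'; python3 -m handwheel '[[[0,0,0,0],[0,0,0,0],[0,0,0,0],[0,0,0,0]]]' 30 50;python3 -m handwheel '[[[0,0,-0.2,0],[0,0,-0.4,0],[0,0,-0.4,0],[0,0,-0.4,0],[0,0,-0.2,0],[0,0,0,0],[0,0,0,0],[0,0,0,0],[0,0,0,0]]]'; python3 -c "
from h import *
to(.5775,-.0578,.022)"; python3 -m handwheel '[[[0,0,0,0],[0,0,0,0]]]'
```

```text
t: 10.42
tcp_pos: [0.5766, -0.058, 0.0215]
tool_rot: [0.998, 0.067, -0.0, -0.0]
force: [0.8, 0.4, -0.6]
finger_gap: 0.819
gripper_force: 0.0
t: 10.92
tcp_pos: [0.5774, -0.058, 0.0227]
tool_rot: [0.998, 0.067, 0.001, 0.0]
force: [-0.1, 1.7, 5.4]
finger_gap: 0.571
gripper_force: 52.2
t: 12.05
tcp_pos: [0.5766, -0.058, 0.0615]
tool_rot: [0.998, 0.067, -0.0, -0.0]
force: [-0.8, 0.7, -3.0]
finger_gap: 0.575
gripper_force: 52.1
t 12.05 tcp [ 0.5766 -0.058   0.0615] psi 7.656886932639797 F [-0.8483  0.676  -3.0164] gap 0.5754445372608726 52.05122709274292 units [ 0.0389 -0.0016  1.5803] turn 0.009481155439966157
t: 12.3
tcp_pos: [0.5767, -0.058, 0.0617]
tool_rot: [0.998, 0.067, -0.0, -0.0]
force: [0.4, 0.3, -3.2]
finger_gap: 0.577
gripper_force: 52.1
```

```bash
python3 -m handwheel '[[[0,0,0.4,0],[0,0,0.4,0],[0,0,0.4,0],[0,0,0.2,0],[0,0,0.1,0],[0,0,0.1,0],[0,0,0,0],[0,0,0,0]]]'; python3 -m handwheel '[[[0,0,0,0],[0,0,0,0],[0,0,0,0],[0,0,-0.4,0],[0,0,-0.8,0],[0,0,-1,0],[0,0,-0.8,0],[0.9,-0.1,0,0],[0.9,-0.1,0,0],[0.9,-0.1,0,0],[0.9,0,0,0],[0.55,0,0,0],[0,0,0,0],[0,0,0,0]]]' 70 50;  python3 -c "
from h import *
to(.6788,-.0365,.022)"
```

```text
t: 13.3
tcp_pos: [0.5768, -0.058, 0.0227]
tool_rot: [0.998, 0.067, 0.0, 0.0]
force: [-2.5, -0.9, 5.9]
finger_gap: 0.575
gripper_force: 52.3
t: 15.05
tcp_pos: [0.6777, -0.0367, 0.0969]
tool_rot: [0.998, 0.067, -0.001, -0.0]
force: [-0.5, 0.2, -0.4]
finger_gap: 0.817
gripper_force: 0.0
t 15.05 tcp [ 0.6777 -0.0367  0.0969] psi 7.654044219162781 F [-0.5199  0.2486 -0.3698] gap 0.8171339794697966 0.0 units [ 0.0499 -0.0012  2.9946] turn 0.009007369860463577
```

```bash
python3 -m handwheel '[[[0.05,0,0.8,0],[0,0,0.8,0],[0,0,0.8,0],[0,0,0.5,0],[0,0,0.1,0],[0,0,0,0]]]'; python3 -m handwheel '[[[0,0,0,0],[0,0,0,0],[0,0,0,0],[0,0,0,0]]]' 30 50;python3 -m handwheel '[[[0,0,-0.2,0],[0,0,-0.4,0],[0,0,-0.4,0],[0,0,-0.4,0],[0,0,-0.2,0],[0,0,0,0],[0,0,0,0],[0,0,0,0],[0,0,0,0]]]';  python3 -m handwheel '[[[0,0,0,0],[0,0,0,0]]]'
```

```text
t: 15.8
tcp_pos: [0.6801, -0.0366, 0.0218]
tool_rot: [0.998, 0.067, 0.0, 0.0]
force: [-0.1, -0.5, 0.4]
finger_gap: 0.82
gripper_force: 0.0
t: 16.3
tcp_pos: [0.6807, -0.0366, 0.023]
tool_rot: [0.998, 0.067, 0.001, 0.0]
force: [0.4, 1.3, 6.4]
finger_gap: 0.573
gripper_force: 52.0
t: 17.42
tcp_pos: [0.6796, -0.0365, 0.0614]
tool_rot: [0.998, 0.067, -0.0, -0.0]
force: [-0.3, 0.2, -1.9]
finger_gap: 0.572
gripper_force: 51.8
t: 17.68
tcp_pos: [0.6798, -0.0366, 0.0617]
tool_rot: [0.998, 0.067, -0.0, -0.0]
force: [-0.0, -0.1, -1.5]
finger_gap: 0.574
gripper_force: 51.8
```

```bash
python3 -m handwheel '[[[0,0,0.4,0],[0,0,0.4,0],[0,0,0.4,0],[0,0,0.2,0],[0,0,0.1,0],[0,0,0.1,0],[0,0,0,0],[0,0,0,0]]]'; python3 -m handwheel '[[[0,0,0,0],[0,0,0,0],[0,0,0,0],[0,0,-0.4,0],[0,0,-0.8,0],[0,0,-1,0],[0,0,-0.8,0],[-0.9,-0.1,0,0],[-0.9,-0.07,0,0],[-0.9,0,0,0],[-0.9,0,0,0],[-0.9,0,0,0],[-0.9,0,0,0],[-0.9,0,0,0],[-0.9,0,0,0],[-0.9,0,0,0],[-0.1,0,0,0],[0,0,0,0],[0,0,0,0]]]' 70 50;  python3 -c "
from h import *
to(.4765,-.0598,.022)"
```

```text
t: 18.68
tcp_pos: [0.6798, -0.0366, 0.023]
tool_rot: [0.998, 0.067, 0.0, 0.0]
force: [-3.2, -0.4, 5.1]
finger_gap: 0.573
gripper_force: 52.1
t: 21.05
tcp_pos: [0.4775, -0.06, 0.0972]
tool_rot: [0.998, 0.067, 0.001, 0.0]
force: [0.3, 0.6, -0.4]
finger_gap: 0.818
gripper_force: 0.0
t 21.05 tcp [ 0.4775 -0.06    0.0972] psi 7.672770613812882 F [ 0.2675  0.6172 -0.3526] gap 0.8181917032304472 0.0 units [-0.0466 -0.0155  3.0066] turn 0.01212843563548042
```

```bash
python3 -m handwheel '[[[-0.05,0,0.8,0],[0,0,0.8,0],[0,0,0.8,0],[0,0,0.5,0],[0,0,0.1,0],[0,0,0,0]]]'; python3 -m handwheel '[[[0,0,0,0],[0,0,0,0],[0,0,0,0],[0,0,0,0]]]' 30 50;python3 -m handwheel '[[[0,0,-0.2,0],[0,0,-0.4,0],[0,0,-0.4,0],[0,0,-0.4,0],[0,0,-0.2,0],[0,0,0,0],[0,0,0,0],[0,0,0,0],[0,0,0,0]]]';  python3 -m handwheel '[[[0,0,0,0],[0,0,0,0]]]'; python3 -m handwheel '[[[0,0,0,0]]]'
```

```text
t: 21.8
tcp_pos: [0.4752, -0.0599, 0.0219]
tool_rot: [0.998, 0.067, 0.0, 0.0]
force: [-0.4, -0.1, -0.3]
finger_gap: 0.815
gripper_force: 0.0
t: 22.3
tcp_pos: [0.4749, -0.0595, 0.0227]
tool_rot: [0.998, 0.067, 0.0, -0.0]
force: [-0.5, 3.6, 6.3]
finger_gap: 0.577
gripper_force: 51.7
t: 23.42
tcp_pos: [0.4747, -0.0598, 0.0615]
tool_rot: [0.998, 0.067, -0.0, -0.0]
force: [-0.3, 1.0, -5.0]
finger_gap: 0.575
gripper_force: 52.5
t: 23.68
tcp_pos: [0.4748, -0.0599, 0.0617]
tool_rot: [0.998, 0.067, -0.0, -0.0]
force: [-0.3, -0.4, -3.7]
finger_gap: 0.568
gripper_force: 52.5
t: 23.8
tcp_pos: [0.4748, -0.0598, 0.0618]
tool_rot: [0.998, 0.067, -0.0, -0.0]
force: [-0.1, 0.9, -4.7]
finger_gap: 0.574
gripper_force: 52.5
```

```bash
python3 -m handwheel '[[[0,0,-0.3,0],[0,0,-0.6,0],[0,0,-0.6,0],[0,0,-0.6,0],[0,0,-0.6,0],[0,0,-0.6,0],[0,0,-0.6,0],[0,0,-0.6,0],[0,0,-0.6,0],[0,0,-0.6,0],[0,0,-0.3,0],[0,0,-0.2,0],[0,0,0,0],[0,0,0,0],[0,0,0,0],[0,0,0,0]]]';python3 - <<'E'
from h import *
p,d=grab('side','s5');cv2.imwrite('pics/s5.png',cv2.resize(p[70:250,200:400][:,:,::-1],None,fx=3.3,fy=3.3,interpolation=cv2.INTER_CUBIC))
q=lambda a:[(200+x/3.3,70+y/3.3) for x,y in a]
cover(d,q([(300,260),(428,238),(422,320),(300,345)]))
E
python3 -m handwheel '[[[0,0,0,0],[0,0,0,0]]]'
```

```text
t: 25.8
tcp_pos: [0.4747, -0.0598, 0.2165]
tool_rot: [0.998, 0.067, -0.0, -0.0]
force: [0.1, -0.5, -3.5]
finger_gap: 0.573
gripper_force: 52.7
cover angle 89.95456508077291 n [ 0.1337 -0.991  -0.0008] yaw 7.686150832846607 rms 0.0015803208645325756 988 c [0.6598 0.0422 0.1307]
t: 26.1
tcp_pos: [0.4748, -0.0599, 0.2168]
tool_rot: [0.998, 0.067, -0.0, -0.0]
force: [-0.4, 0.0, -5.0]
finger_gap: 0.575
gripper_force: 52.7
```

View pics/s5.png

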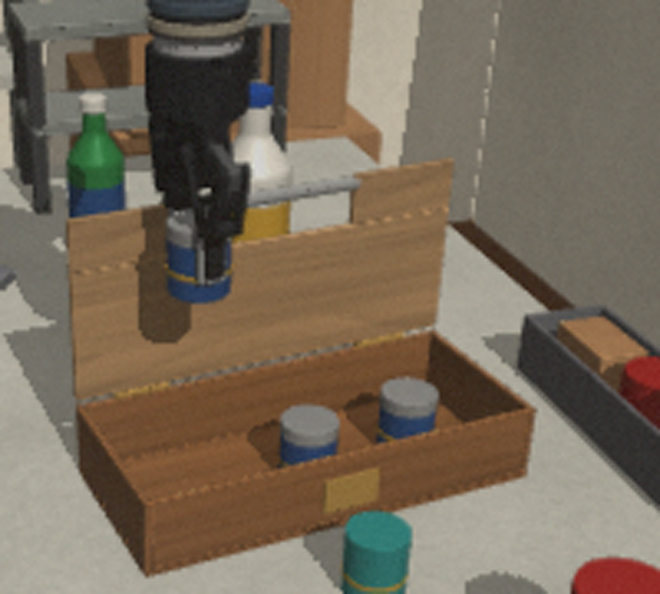

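The held tin is upright at (200,260), well above the rim. The two lighter tins stand in the chest at (310,435) and (408,405), and the cover is at 90°. I take a few more weight readings before handing in.

```bash
for i in 1 2 3 4 5 6; do python3 -m handwheel '[[[0,0,0,0]]]' | grep '^force'; done
```

```text
force: [-0.7, 0.8, -4.4]
force: [0.0, -0.2, -4.3]
force: [0.0, -0.4, -4.9]
force: [0.6, 0.8, -4.8]
force: [0.4, 0.1, -4.5]
force: [-0.1, -0.1, -4.2]
```

Tin 1 weighs about 4.5 N, against 3.1 N and 1.7 N for the others, so it is the heaviest.

```bash
python3 -c "
from station import sign_off
print(sign_off())"
```

```text
the job is handed in; nothing more can be done
None
```

Job handed in: the gripper holds the heaviest tin (tin 1, about 0.46 kg) upright, its underside about 13 cm above the rim, with the cover straight up (about 90°) and the two lighter tins standing on the chest's floor.

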